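Set up a vacuum filtration on the spill tray

TASK

Get the vacuum filtration ready on the spill tray: seat the large black rubber collar in the filter flask's mouth, the small cream collar in the large one and the white crucible in the small one, each upright and fully home. Stand the small beaker of white powder on the tray to the left of the flask and the wash bottle on the tray to its right, as the robot sees it, and leave the timer, forceps and petri dish where they are.

Things in the scene. Friction and masses are not known exactly. Their poses are not given: they have to be found in the camera images.
- spill_tray: pale grey-blue shallow plastic tray, 150 mm (x) by 390 mm (y) over the rim, rim 16.5 mm high; inside 132 x 372 mm, its floor 4 mm above the origin. Origin: centre of its underside, on the worktop. It cannot move; x points away from the robot, y to the robot's left, turned by at most 0.15 rad.
- flask_mouth (a point): centre of the open mouth, at the height of the rim's top, of the clear glass filter flask fixed on the tray near its middle (it cannot move): conical, 108 mm wide at the foot, straight neck, rim 140 mm above the tray floor, mouth 50 mm inside and 63 mm outside diameter, bore over 40 mm deep; blue weight ring round its body, short hose arm at the back. x away from the robot, y left, z up.
- large_collar: large black rubber collar, open through the middle: plug 37 mm wide at the lower end, tapering out to 47 mm over 28 mm, then a flange 64 mm in diameter, 16 mm thick; 44 mm high. Bore 40 mm at the top. Stands on its narrow end; origin: centre of that underside, z up. Plug in the flask's mouth, flange on its rim: origin 28 mm below the rim. Grip across the flange.
- small_collar: small cream rubber collar, same form: plug 26 mm wide at the lower end, tapering out to 37 mm over 26 mm, then a flange 50 mm in diameter, 16 mm thick; 42 mm high. Bore 30 mm at the top. Stands on its narrow end; origin: centre of that underside, z up. Home in the large bore, flange on flange, its origin is 18 mm above the large collar's. Grip across the flange.
- crucible: white porcelain filter crucible: foot 25 mm in diameter and 18 mm high, above it an open cup 39 mm in diameter and 32 mm high; 50 mm high. Stands on its foot; origin: centre of the foot's underside, z up. Home with the foot in the small bore and the cup's shoulder on the small flange, its origin is 24 mm above the small collar's. Grip across the cup.
- sample_beaker: small clear beaker with white powder in it, 47 mm high, body about 34 mm in diameter, lip 43 mm (x, with spout) by 39 mm (y); origin: centre of its underside, z up its axis. Grip across the upper part from above.
- wash_bottle_axis (a point): foot of the axis of the white wash bottle near the tray (a second one far right is not meant): body 65 mm in diameter to 150 mm height, screw collar 34 mm in diameter from 150 to 168 mm, then a thin bent spout up to 204 mm high reaching about 100 mm out along this frame's +y. z up the axis. Grip the screw collar from above, fingers closing along this frame's x, beside the spout.
- lab_timer: bystander: small white bench timer with coloured buttons lying on the worktop, 64 x 58 x 19 mm; origin: centre of its underside.
- lab_forceps: bystander: steel forceps lying on the worktop, 11 x 126 x 9 mm, long way along its y; origin: centre of its underside.
- petri_dish: bystander: closed petri dish with pale filling, 60 mm in diameter, 15 mm high; origin: centre of its underside.
Mind the look-alikes: they are no part of the job. Of the things that look like the part that bears wash_bottle_axis, the smaller one is meant. There is more than one size of the large_collar; the one meant has the size given above.

How it is judged:
By the outcome, as a careful person would: the job done as asked, in the order asked, and still so for the second after the job is handed in, with the robot touching nothing.
It also fails if it takes over 109 s, if anything falls off the work surface, if the arm or the gripper's body presses on something with over 40 N, if the wrist force passes 120 N, or if a joint passes its speed limit or range.

ROBOT

A 6-joint arm with a two-finger parallel gripper is mounted at the origin on a cart in front of the work surface, level with it; the furniture and walls round the work are solid. World frame = base frame: x ahead of the robot, y to its left, z up, the work surface at z = 0. Lengths are in m, angles in rad, forces in N, time in s.
With the tool pointing down it reaches from about 0.35 to 0.8 m from the base axis. Payload 7.3 kg.
Tool frame: the origin (TCP) lies on the centre line of the jaws, within the pads' length; the fingertips stand 25 mm ahead of it and the grasp point (between the pads) lies 6 mm ahead of it (tip_extent is the distance from the TCP to the fingertips, in m); z points along the fingers, y is the line along which they close (so a half turn about z gives the same grasp; the last joint's range is limited). The gripper opens to 85 mm and grips with 20 to 120 N. Pads are 22 mm wide; open, the fingers measure 114 mm over their backs; the gripper's body (76 mm by 85 mm) begins 54 mm behind the grasp point. The pads swing forward as they close: fully open they stand 13 mm farther back than shut.
Start: joints at [-1.365, 0.342, 1.524, -0, 1.275, -0.146], TCP at [0.181, -0.493, 0.256] pointing down, gripper open.
Joint ranges: [-2.53, 2.53], [-0.77, 2.02], [0.04, 2.7], [-1, 4.14], [0.28, 2.66], [-3.11, 3.11]. Speed limits (rad/s): [2.57, 2.57, 3.14, 3.14, 3.14, 3.14].

INTERFACE

Orientations are given as a rotation vector (axis times angle).
In Python, from plant import * gives the robot as it stands. The module is installed in compiled form; this text tells all that it offers.
- The arm moves only by the shell command python3 -m creep 'ROWS' [OPENING]. ROWS is JSON, a list of rows, each a list of 2 entries, a list of its own where there are three numbers: the shift along the tool's x, y, z in m, then the turn about the tool's z in rad. A call has 1 to 5 rows; each row shifts and turns the commanded pose from where the row before left it, along the tool's axes as they then stand; what a row does not reach is not made up. A row lasts 1/8 s, in which the tool goes at most 62.5 mm and 10.7 degrees, less where a joint would pass 70% of its speed; a pose out of reach is approached as far as the arm can. A call is refused whole if a number of a shift passes 0.0625 or a number of a turn 0.188, either way. A call with a gripper value outside its range is refused whole. OPENING is the finger opening in m, from 0 to 0.0854, set as the call begins (- or left out, the last holds). The fingers move at their own pace and stop on an object; the grip force is fixed at half the most. Time passes only in rows, so rows that do not move let the fingers close. It gives the time, the measured TCP pose, the force, the opening and the grip force at its end, in the units of the state.
- state(): the state, without advancing time (a new reading comes with each control period).
- get_image(name): name is "scene" or "top" or "wrist"; returns a dict with "image" (420x560x3 uint8, red, green, blue), "fx", "fy", "cx", "cy" (pixels), "R" (3x3) and "t" (3): a world point X has camera coordinates R X + t; the wrist camera has in their place "hand_eye" (4x4, takes a point from camera to tool coordinates, whose origin is the TCP and whose axes are the flange's). Camera axes: x right, y down, z forward; pixel columns grow to the right and rows downward; lengths in m; the calibration is good to about 2 mm. A picture is of the moment at which its call begins: read the wrist's pose just before it. There is no depth.
- job_done(): hands the job in; it is judged then, once.
The state is a dict: "t": time; "qpos": joint angles; "qvel": joint speeds; "joint_efforts": joint torques, N m; "ee_pos": TCP position; "ee_rot": TCP orientation; "ft_force": force on the tool from outside, world axes, zero at the start; "wrist_torque": the same for the moment, N m; "width": finger opening in m; "grasp_force": force on a finger pad.
Only numpy, scipy, OpenCV 4.12 (cv2) and the standard library are available. Lean on these libraries where they do the work, as an engineer would, in place of code of your own. Each camera call takes 0.05 s, during which the arm holds its last target. There are 200 camera calls.

## Working session

There is one attempt and no reset: what is moved stays moved. The work goes in short steps, Python scripts to look and compute and a shell command to move; the robot and the scene stay as the last step left them, time stands still between calls to the robot, and variables do not carry over. Pictures are saved under pics/ and viewed, at most 14 in all, crops included, and the job is handed in when it is done.

```bash
mkdir -p pics
python3 - <<'E'
from plant import *
import cv2,json,numpy as np
print(state())
for n in ("scene","top"):
    g=get_image(n); cv2.imwrite(f"pics/{n}0.png",g["image"][:,:,::-1])
    print(n,g["fx"],g["fy"],g["cx"],g["cy"],np.round(g["R"],4).tolist(),np.round(g["t"],4).tolist())
g=get_image("wrist");cv2.imwrite("pics/wrist0.png",g["image"][:,:,::-1]);print(g["fx"],g["cx"],g["cy"],np.round(g["hand_eye"],4).tolist())
E
```

```text
{'t': 0.0, 'qpos': array([-1.36498883e+00,  3.42741347e-01,  1.52503806e+00,  1.10367126e-05,
        1.27542385e+00, -1.45985710e-01]), 'qvel': array([ 0.00014319,  0.00012375,  0.00046255, -0.00079061,  0.00023252,
       -0.00126324]), 'joint_efforts': array([-1.57485909e-03, -4.33688092e+01, -2.46014947e+01, -3.98751063e-04,
        7.87369878e-03,  5.45038191e-06]), 'ee_pos': array([ 0.18085823, -0.49246202,  0.25560893]), 'ee_rot': array([-3.09153353e+00, -5.49463621e-01,  5.90566782e-05]), 'ft_force': array([-0.26019556,  0.05406444, -0.18940732]), 'wrist_torque': array([-0.03222808, -0.03186138, -0.01853336]), 'grasp_force': 0.0, 'width': 0.08547370911396339}
scene 490.5111837209951 490.5111837209951 268.4031843650774 206.34687694382654 [[-0.6174, -0.7865, -0.0156], [-0.3698, 0.3078, -0.8766], [0.6942, -0.5355, -0.4809]] [0.3682, 0.3094, 1.1979]
top 472.4532696533292 472.4532696533292 275.95082256637454 208.71478463124063 [[0.0277, -0.9995, -0.0119], [-0.984, -0.0252, -0.1763], [0.1759, 0.0166, -0.9843]] [0.0102, 0.572, 1.6397]
359.62436883093864 281.74472125499864 212.6722104996098 [[-0.0017, -0.9618, -0.2738, 0.0684], [1.0, -0.0016, -0.0005, 0.0003], [0.0001, -0.2738, 0.9618, -0.117], [0.0, 0.0, 0.0, 1.0]]
```

View pics/scene0.png

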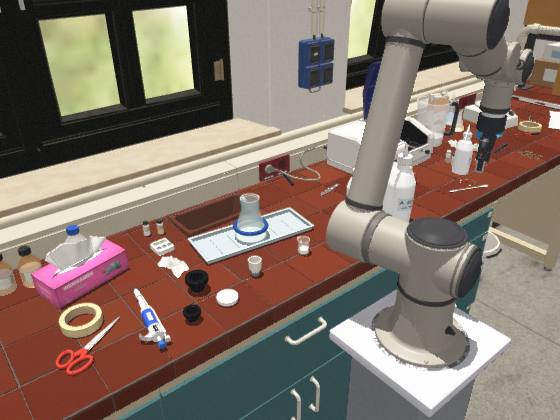

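View pics/top0.png

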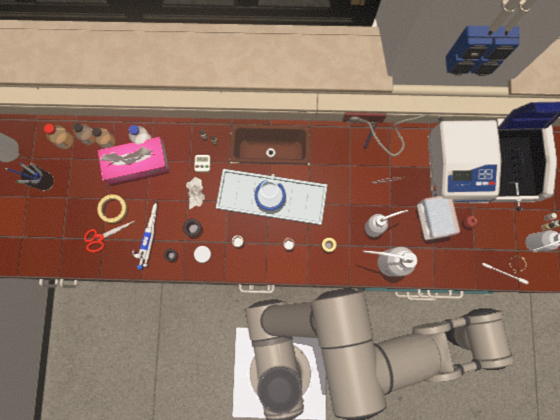

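Scene view: flask on its tray at (250,215), black collars at (196,280) (large) and (192,313) (small), white cups at (255,265) and (304,245). Top view: large collar (193,229), small black one (171,255), petri dish (202,254), cups (237,241) and (288,243), cream collar (329,244), small wash bottle (376,226), big one (398,262).

Run:
```python
import cv2
a=cv2.imread("pics/top0.png")[165:275,150:420]
cv2.imwrite("pics/c1.png",cv2.resize(a,None,fx=2.96,fy=2.96,interpolation=cv2.INTER_CUBIC))
```

```text
(no output)
```

View pics/c1.png

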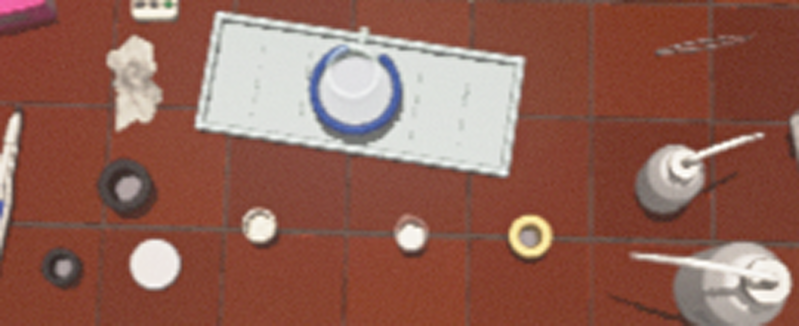

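The crop shows the crucible at (260,225), the beaker with powder at (411,234), the cream collar at (530,237), the large collar at (126,187), and the small bottle's collar near (683,163) with its spout toward the right. Next I'll triangulate between the top and scene views.

```bash
cat > h.py <<'E'
import numpy as np, cv2
from scipy.spatial.transform import Rotation as Ro
def cam(g,s=None):
    """returns K, R (world->cam), t"""
    K=np.array([[g["fx"],0,g["cx"]],[0,g["fy"],g["cy"]],[0,0,1]])
    if "R" in g: return K,np.array(g["R"]),np.array(g["t"])
    T=np.eye(4);T[:3,:3]=Ro.from_rotvec(s["ee_rot"]).as_matrix();T[:3,3]=s["ee_pos"]
    W=np.linalg.inv(T@np.array(g["hand_eye"]));return K,W[:3,:3],W[:3,3]
def atz(c,uv,z):
    K,R,t=c; d=R.T@np.linalg.solve(K,[uv[0],uv[1],1]); o=-R.T@t
    return o+d*(z-o[2])/d[2]
def proj(c,X):
    K,R,t=c; p=K@(R@np.array(X)+t); return p[:2]/p[2]
def tri(c1,a,c2,b):
    P=[c[0]@np.c_[c[1],c[2]] for c in (c1,c2)]
    X=cv2.triangulatePoints(P[0],P[1],np.float64(a),np.float64(b));return (X[:3]/X[3]).ravel()
def look(n,out,up=1):
    from plant import state,get_image
    s=state();g=get_image(n);cv2.imwrite(out,g["image"][:,:,::-1]);return cam(g,s),g["image"],s
E
python3 - <<'E'
from h import *
import plant
g=plant.get_image("top");T=cam(g);S=cam(plant.get_image("scene"))
P=dict(large=(126,187,.044),smallblack=(61,267,.03),cream=(530,237,.042),cruc=(259,226,.05),beak=(411,233,.047),wb=(684,162,.168),wbbody=(672,180,.10),spout=(762,135,.2),mouth=(355,72,.144),petri=(155,264,.015),t1=(217,14,.016),t2=(524,60,.016),t3=(507,174,.016),t4=(198,127,.016))
for k,(u,v,z) in P.items():
    X=atz(T,(u/2.96+150-.33,v/2.96+165-.33),z);print(k,X.round(4),"scene",proj(S,X).round(1))
a=cv2.imread("pics/scene0.png")[180:340,165:325]
cv2.imwrite("pics/c2.png",cv2.resize(a,None,fx=3.75,fy=3.75,interpolation=cv2.INTER_CUBIC))
E
```

```text
large [0.4957 0.3228 0.044 ] scene [198.4 274.3]
smallblack [0.3983 0.3983 0.03  ] scene [193.1 308. ]
cream [ 0.4483 -0.165   0.042 ] scene [337.  223.8]
cruc [0.4521 0.1595 0.05  ] scene [255.4 257.9]
beak [ 0.4488 -0.0224  0.047 ] scene [303.8 237.5]
wb [ 0.5237 -0.3237  0.168 ] scene [356.5 167.5]
wbbody [ 0.5131 -0.3237  0.1   ] scene [357.3 186.6]
spout [ 0.5507 -0.4027  0.2   ] scene [367.  150.5]
mouth [0.6225 0.0473 0.144 ] scene [250.6 196. ]
petri [0.4061 0.2875 0.015 ] scene [227.9 293.6]
t1 [0.721  0.2268 0.016 ] scene [188.5 237.1]
t2 [ 0.6715 -0.1583  0.016 ] scene [290.4 205.9]
t3 [ 0.5277 -0.1388  0.016 ] scene [313.9 223.7]
t4 [0.5765 0.2435 0.016 ] scene [208.1 259.1]
```

View pics/c2.png

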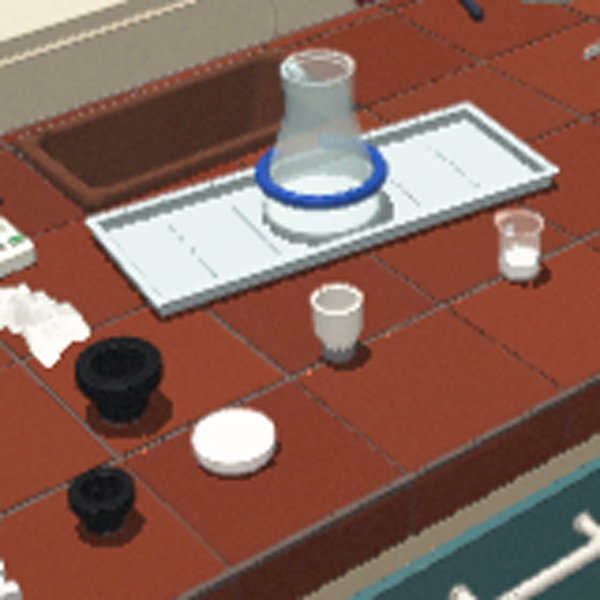

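```bash
python3 -m creep '[[[0,0,-0.05],0.176],[[0,0,-0.05],0.176],[[0,0,-0.05],0],[[0.03,-0.05,0],0],[[0.03,-0.05,0],0]]' 0.085
python3 -m creep '[[[0.03,-0.05,0],0],[[0.03,-0.05,0],0],[[0.03,-0.05,0],0],[[0.03,-0.05,0],0],[[0.03,-0.05,0],0]]'
python3 -m creep '[[[0.03,-0.05,0],0],[[0.01,-0.05,0],0],[[0.01,-0.05,0],0],[[0.01,-0.05,0],0],[[0.01,-0.05,0],0]]'
python3 -m creep '[[[0.01,-0.05,0.02],0],[[0.01,-0.05,0.03],0],[[0.01,-0.05,0.04],0],[[0,0,0.05],0],[[0,0,0.03],0]]'
python3 - <<'E'
from h import *
c,im,s=look("wrist","pics/w1.png")
print(s["ee_pos"],s["ee_rot"],s["t"])
print(proj(c,(.4957,.3228,.044)),proj(c,(.4957,.3228,.0)))
E
```

```text
t: 0.88
ee_pos: [0.2413, -0.392, 0.4065]
ee_rot: [3.141, -0.003, 0.001]
ft_force: [0.9, 0.1, 0.6]
width: 0.0852
grasp_force: 0.0
t: 1.5
ee_pos: [0.3916, -0.1411, 0.4064]
ee_rot: [3.141, -0.001, 0.001]
ft_force: [0.2, -0.7, 0.5]
width: 0.0849
grasp_force: 0.0
t: 2.12
ee_pos: [0.4611, 0.1088, 0.4063]
ee_rot: [3.141, -0.0, 0.0]
ft_force: [-0.1, -0.5, 0.4]
width: 0.0847
grasp_force: 0.0
t: 2.75
ee_pos: [0.4896, 0.2557, 0.2347]
ee_rot: [3.14, 0.002, -0.006]
ft_force: [0.0, -0.9, -0.0]
width: 0.0852
grasp_force: 0.0
[0.48955305 0.25572761 0.23471912] [ 3.14014753e+00  2.00775867e-03 -5.66742069e-03] 2.75
[203.71191336 184.18009721] [212.93731435 175.21447983]
```

View pics/w1.png

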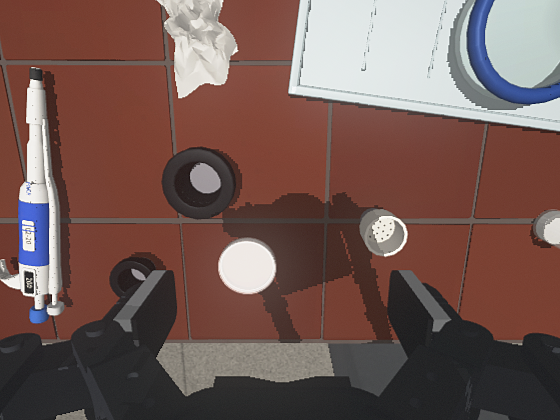

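The close view shows the large collar's flange as a circle at (199,183), the crucible's rim at about (386,233), the petri dish at (247,266) and the tray's near-left corner at (290,95).

Run:
```python
from h import *
import plant
s=plant.state();W=cam(plant.get_image("wrist"),s);S=cam(plant.get_image("scene"));T=cam(plant.get_image("top"))
print(s["ee_pos"])
f=lambda u,v:(u/2.96+150-.33,v/2.96+165-.33)
print("large",atz(W,(199.5,183),.044),tri(W,(199.5,183),S,(196.7,276.5)),tri(W,(199.5,183),T,f(126,187)))
print("cruc",atz(W,(386,233),.05),tri(W,(386,233),S,(254.9,259.7)))
print("mouth T/S",tri(T,f(355,72),S,(249.8,197.6)), "beak",tri(T,f(411,233),S,(303.4,239.2)))
print("tray corner",atz(W,(290,95),.0165))
```

```text
[0.48826822 0.25490731 0.23145886]
large [0.49520188 0.32443131 0.044     ] [0.49531277 0.32748584 0.03911404] [0.49553383 0.32301966 0.04579962]
cruc [0.45145433 0.16223728 0.05      ] [0.45054153 0.16203114 0.04618381]
mouth T/S [0.62461073 0.04826546 0.13757158] beak [ 0.44969191 -0.02229981  0.04059732]
tray corner [0.5678332  0.24638422 0.0165    ]
```

```bash
python3 -m creep '[[[0.0035,-0.035,0],0],[[0.0035,-0.035,0],0],[[0,0,0.05],0],[[0,0,0.05],0],[[0,0,0],0]]'
python3 -m creep '[[[0,0,0.05],0],[[0,0,0.03],0],[[0,0,0],0],[[0,0,0],0]]'
```

```text
t: 3.58
ee_pos: [0.4967, 0.3246, 0.1363]
ee_rot: [3.139, -0.001, -0.007]
ft_force: [0.2, -0.7, -0.4]
width: 0.0852
grasp_force: 0.0
t: 4.08
ee_pos: [0.4997, 0.3261, 0.0609]
ee_rot: [-3.139, 0.001, -0.007]
ft_force: [0.3, 0.2, -0.0]
width: 0.0848
grasp_force: 0.0
```

```bash
python3 -m creep '[[[-0.004,0.002,0.02],0],[[0,0,0],0],[[0,0,0],0]]'
python3 -m creep '[[[0,0,0],0],[[0,0,0],0],[[0,0,0],0],[[0,0,0],0]]' 0.055
python3 -m creep '[[[0,0,-0.02],0],[[0,0,-0.05],0],[[0,0,-0.05],0],[[0,0,-0.05],0],[[0,0,-0.0],0]]'
```

```text
t: 4.45
ee_pos: [0.4949, 0.3238, 0.0396]
ee_rot: [-3.14, 0.0, -0.004]
ft_force: [-0.2, 0.3, 0.3]
width: 0.0851
grasp_force: 0.0
t: 4.95
ee_pos: [0.4947, 0.3238, 0.0393]
ee_rot: [-3.14, 0.0, -0.004]
ft_force: [-1.4, 1.3, 6.4]
width: 0.0614
grasp_force: 65.5
t: 5.58
ee_pos: [0.4956, 0.3243, 0.2126]
ee_rot: [-3.138, 0.0, -0.013]
ft_force: [0.5, -0.4, -0.8]
width: 0.0612
grasp_force: 65.3
```

```bash
python3 -m creep '[[[0,0.02,-0.04],0],[[0.013,0.055,0],0],[[0.013,0.055,0],0],[[0.013,0.055,0],0],[[0.013,0.05,0],0]]'
python3 -m creep '[[[0.013,0.03,0],0],[[0,0.01,0],0],[[0,0,0],0],[[0,0,0],0]]'
python3 - <<'E'
from h import *
c,im,s=look("wrist","pics/w2.png")
print(s["ee_pos"],s["ee_rot"],s["t"])
print(proj(c,(.6246,.0483,.144)))
E
```

```text
t: 6.2
ee_pos: [0.5454, 0.0863, 0.2466]
ee_rot: [3.141, -0.001, -0.003]
ft_force: [1.0, 0.9, -0.7]
width: 0.0612
grasp_force: 65.5
t: 6.7
ee_pos: [0.5582, 0.0495, 0.2475]
ee_rot: [-3.141, -0.002, 0.001]
ft_force: [-0.1, -0.3, 0.1]
width: 0.0611
grasp_force: 65.5
[0.5581877  0.04951516 0.24746044] [-3.14125334e+00 -1.65407556e-03  1.09019200e-03] 6.7
[282.94612605 114.00980055]
```

View pics/w2.png

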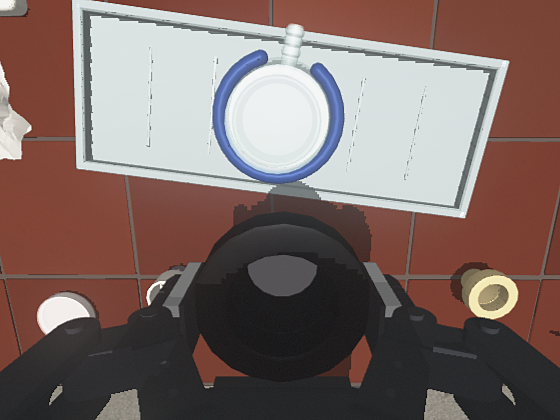

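The wrist view shows the flask's mouth around (278,117), the collar in the jaws with its flange at about (283,296), and the cream collar at (493,296).

Run:
```python
import cv2
a=cv2.imread("pics/w2.png")
b=a[50:190,205:355]; l=cv2.createCLAHE(4,(3,3)).apply(cv2.cvtColor(b,cv2.COLOR_BGR2GRAY))
b=cv2.cvtColor(cv2.resize(l,None,fx=4,fy=4,interpolation=cv2.INTER_CUBIC),cv2.COLOR_GRAY2BGR)
cv2.imwrite("pics/c3.png",b)
d=cv2.inRange(cv2.convertScaleAbs(cv2.cvtColor(a,cv2.COLOR_BGR2GRAY),alpha=4)[205:395,180:390],0,255)
```

```text
(no output)
```

View pics/c3.png

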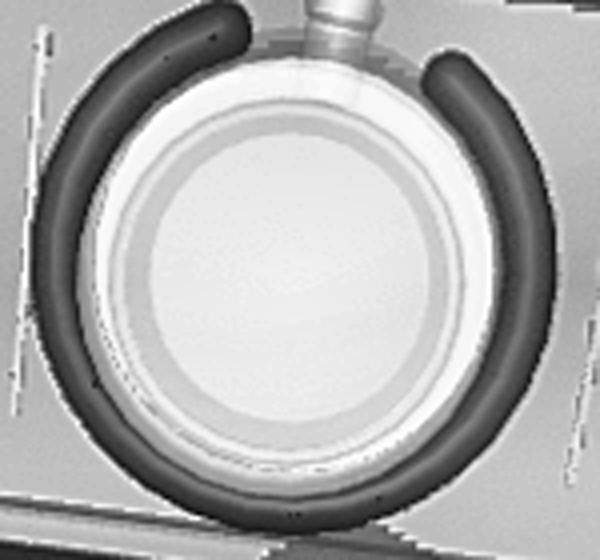

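Run:
```python
from h import *
import plant
s=plant.state();c=cam(plant.get_image("wrist"),s);p=s["ee_pos"];print(p)
def ext(X,r):
    a=np.linspace(0,6.283,73);q=np.array([proj(c,X+r*np.array([np.cos(t),np.sin(t),0])) for t in a]);return np.r_[q.min(0),q.max(0)].round(1)
M=atz(c,(277,119.2),.144);print("mouth",M)
for z,r in((.144,.025),(.144,.0315),(.104,.025)):
    e=ext(np.r_[M[:2],z],r);print(r,((e-[205,50,205,50])*4).round())
print("flange",ext(p+[0,0,.0047],.032),ext(p+[0,0,.0047],.0315))
```

```text
[0.558253   0.04957609 0.24759738]
mouth [0.62172449 0.05189554 0.144     ]
0.025 [120.  97. 456. 445.]
0.0315 [ 76.  48. 500. 488.]
0.025 [148. 120. 434. 415.]
flange [189.3 226.3 371.3 387.9] [190.8 227.7 369.9 386.8]
```

Run:
```python
from h import *
import plant
s=plant.state();c,im,s=look("wrist","pics/w2b.png");p=s["ee_pos"]
b=cv2.convertScaleAbs(im[195:400,180:390][:,:,::-1],alpha=3.5,beta=10)
cv2.imwrite("pics/c4.png",cv2.resize(b,None,fx=2.8,fy=2.8,interpolation=cv2.INTER_CUBIC))
for dz in (.0047,0,-.005): print(atz(c,(283,296),p[2]+dz)-p)
```

```text
[ 0.00653701 -0.00092785  0.0047    ]
[ 0.003938   -0.00094534  0.        ]
[ 0.00117311 -0.00096395 -0.005     ]
```

View pics/c4.png

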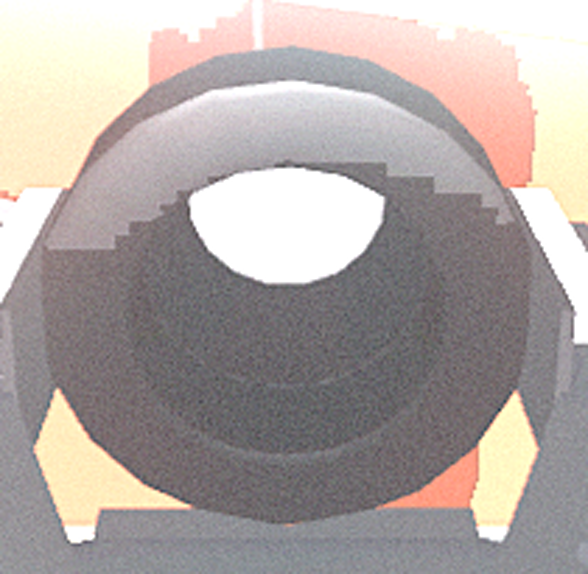

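```bash
python3 -m creep '[[[0.032,-0.001,0],0],[[0.032,-0.0005,0],0],[[0,0,0.03],0],[[0,0,0.025],0],[[0,0,0],0]]'
python3 -m creep '[[[0,0,0.015],0],[[0,0,0.01],0],[[0,0,0],0]]'
```

```text
t: 7.48
ee_pos: [0.6215, 0.0505, 0.1907]
ee_rot: [-3.141, -0.001, 0.007]
ft_force: [-0.6, -0.1, -0.5]
width: 0.0615
grasp_force: 65.4
t: 7.85
ee_pos: [0.6222, 0.0502, 0.1672]
ee_rot: [-3.141, 0.0, 0.002]
ft_force: [-1.5, 1.9, -1.7]
width: 0.0614
grasp_force: 65.4
```

Entering freely; continue to contact in small steps.

```bash
python3 -m creep '[[[0,0,0.006],0],[[0,0,0],0]]'
python3 -m creep '[[[0,0,0.004],0],[[0,0,0],0]]'
python3 -m creep '[[[0,0,0.002],0],[[0,0,0],0]]'
```

```text
t: 8.1
ee_pos: [0.622, 0.0507, 0.1634]
ee_rot: [-3.14, 0.0, 0.001]
ft_force: [-7.6, 3.6, 9.0]
width: 0.061
grasp_force: 74.4
t: 8.35
ee_pos: [0.6221, 0.0508, 0.163]
ee_rot: [-3.14, -0.0, -0.003]
ft_force: [-15.4, 3.1, 28.4]
width: 0.0611
grasp_force: 83.1
t: 8.6
ee_pos: [0.6221, 0.0508, 0.1628]
ee_rot: [-3.14, -0.0, -0.006]
ft_force: [-19.4, 2.5, 38.7]
width: 0.0613
grasp_force: 87.0
```

```bash
python3 -m creep '[[[0,0,-0.009],0],[[-0.003,-0.0005,0],0],[[0,0,0],0]]'
python3 -m creep '[[[0,0,0.007],0],[[0,0,0],0]]'
python3 -m creep '[[[0,0,0.003],0],[[0,0,0],0]]'
```

```text
t: 8.98
ee_pos: [0.6197, 0.0499, 0.1644]
ee_rot: [3.141, -0.0, 0.0]
ft_force: [-0.7, -0.9, -0.0]
width: 0.0614
grasp_force: 65.9
t: 9.22
ee_pos: [0.6202, 0.0501, 0.163]
ee_rot: [3.141, 0.0, 0.007]
ft_force: [-13.7, -1.6, 33.6]
width: 0.0611
grasp_force: 87.4
t: 9.48
ee_pos: [0.6204, 0.0502, 0.1627]
ee_rot: [3.142, 0.001, 0.011]
ft_force: [-18.2, -1.7, 48.0]
width: 0.0613
grasp_force: 96.7
```

```bash
python3 -m creep '[[[0,0,-0.007],0],[[0,0,0],0]]'
python3 -m creep '[[[0,0,0],0],[[0,0,0],0],[[0,0,0],0]]' 0.085
python3 -m creep '[[[0,0,-0.03],0],[[0,0,-0.04],0],[[-0.05,0,-0.03],0],[[0,0,0],0],[[0,0,0],0]]'
python3 - <<'E'
from h import *
c,im,s=look("wrist","pics/w3.png");p=s["ee_pos"]
def ext(c,X,r):
    a=np.linspace(0,6.283,73);q=np.array([proj(c,np.array(X)+r*np.array([np.cos(t),np.sin(t),0])) for t in a]);return np.r_[q.min(0),q.max(0)].round(1)
m=(im.max(2)<75).astype(np.uint8);n,l,st,ce=cv2.connectedComponentsWithStats(m)
print([ (st[i],ce[i].round(1)) for i in range(1,n) if st[i][4]>400])
for z in(.16,.168):print(z,ext(c,(.620,.0505,z),.032))
S,im2,_=look("scene","pics/s3.png")
for z in(.144,.152,.16,.168):print(z,ext(S,(.620,.0505,z),.032))
m=(im2.max(2)<75).astype(np.uint8);m[:160]=0;m[250:]=0;m[:,:200]=0;m[:,310:]=0;n,l,st,ce=cv2.connectedComponentsWithStats(m)
print([ (st[i],ce[i].round(1)) for i in range(1,n) if st[i][4]>100])
a=cv2.resize(im2[160:240,200:300][:,:,::-1],(500,400),interpolation=cv2.INTER_CUBIC);b=cv2.resize(im[:210][:,:,::-1],None,fx=.9,fy=.9)
o=np.zeros((600,510,3),np.uint8);o[:400,:500]=a;o[405:405+b.shape[0],:504]=b;cv2.imwrite("pics/c5.png",o)
E
```

```text
t: 9.72
ee_pos: [0.6205, 0.0501, 0.1634]
ee_rot: [3.141, -0.001, 0.005]
ft_force: [-4.9, -0.4, 17.1]
width: 0.0615
grasp_force: 76.5
t: 10.1
ee_pos: [0.6195, 0.0502, 0.1607]
ee_rot: [3.141, -0.0, -0.002]
ft_force: [-0.2, 0.0, 0.7]
width: 0.085
grasp_force: 0.0
t: 10.72
ee_pos: [0.5699, 0.0502, 0.2614]
ee_rot: [3.141, -0.0, 0.0]
ft_force: [0.4, -0.1, -0.6]
width: 0.0851
grasp_force: 0.0
[(array([ 246,  105,   69,   70, 2098], dtype=int32), array([279.5, 142.5])), (array([232, 153,  99,  40, 704], dtype=int32), array([282.6, 181.2])), (array([ 243,  203,   86,  114, 1410], dtype=int32), array([273.7, 255.8])), (array([    0,   270,   560,   150, 41290], dtype=int32), array([278.3, 372.8]))]
0.16 [226.8  85.8 333.8 194.6]
0.168 [224.8  84.8 335.7 197.6]
0.144 [240.1 191.9 260.5 201.4]
0.152 [239.9 189.6 260.5 199.1]
0.16 [239.8 187.4 260.4 196.8]
0.168 [239.7 185.1 260.4 194.4]
[(array([236, 160,  14,  15, 106], dtype=int32), array([243.8, 165.3])), (array([240, 189,  20,  13, 216], dtype=int32), array([249.5, 194.7])), (array([261, 237,  36,  13, 295], dtype=int32), array([281.7, 244.9]))]
```

View pics/c5.png

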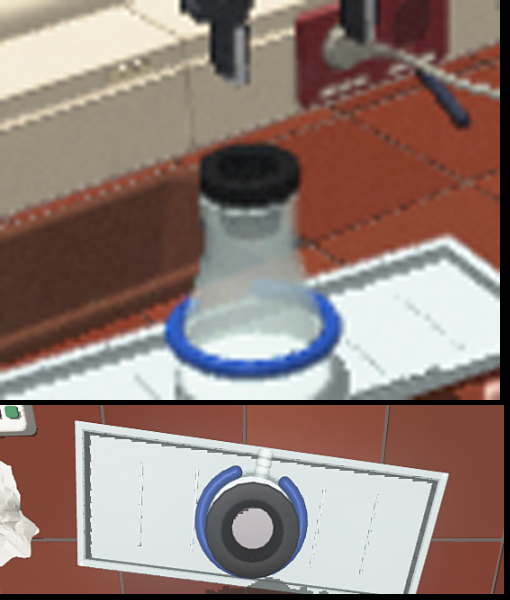

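Large collar sits flush: scene crop shows the flange resting on the rim with the plug inside the glass, and the wrist crop shows it concentric at (281,138) px. Next, the cream collar.

```bash
python3 -m creep '[[[-0.026,0.043,0],0],[[-0.026,0.043,0],0],[[-0.026,0.043,0],0],[[-0.026,0.043,0],0],[[-0.026,0.043,0],0]]' 0.075
python3 -m creep '[[[0,0,0.04],0],[[0,0,0],0],[[0,0,0],0]]'
cat >> h.py <<'E'
def ext(c,X,r):
    q=np.array([proj(c,np.array(X)+r*np.array([np.cos(t),np.sin(t),0])) for t in np.linspace(0,6.283,73)]);return np.r_[q.min(0),q.max(0)].round(1)
def blobs(m,amin=300):
    n,l,st,ce=cv2.connectedComponentsWithStats(m.astype(np.uint8))
    return [(st[i].tolist(),ce[i].round(1).tolist()) for i in range(1,n) if st[i][4]>amin]
E
python3 - <<'E'
from h import *
c,im,s=look("wrist","pics/w4.png");p=s["ee_pos"];print(p,s["ee_rot"])
h=cv2.cvtColor(im,cv2.COLOR_RGB2HSV)
print(blobs((h[:,:,0]>15)&(h[:,:,0]<35)&(h[:,:,1]>60)&(h[:,:,2]>90)))
print(ext(c,(.4483,-.165,.042),.025),ext(c,(.4483,-.165,.026),.025))
E
```

```text
t: 11.45
ee_pos: [0.4391, -0.1662, 0.2608]
ee_rot: [-3.141, 0.0, 0.002]
ft_force: [1.0, -1.5, 0.1]
width: 0.0751
grasp_force: 0.0
t: 11.82
ee_pos: [0.4404, -0.1647, 0.2221]
ee_rot: [3.142, 0.001, 0.0]
ft_force: [-0.1, 0.4, 0.3]
width: 0.0748
grasp_force: 0.0
[ 0.44042256 -0.16468148  0.2221339 ] [3.14158290e+00 7.56077319e-04 3.60755279e-05]
[([250, 157, 59, 58, 1684], [280.3, 191.0])]
[251.8 155.5 311.2 214. ] [253.2 153.3 309.8 209. ]
```

```bash
python3 -m creep '[[[0.007,-0.001,0.05],0],[[0,0,0.06],0],[[0,0,0.03],0],[[0,0,0],0],[[0,0,0],0]]'
python3 -c "
from plant import *;print(state()['ee_pos'],state()['ee_rot'])"
```

```text
t: 12.5
ee_pos: [0.4481, -0.1641, 0.0834]
ee_rot: [3.14, 0.001, 0.004]
ft_force: [0.1, 0.1, 0.0]
width: 0.0753
grasp_force: 0.0
[ 0.4480553  -0.16409164  0.08338037] [3.13998095e+00 8.86697877e-04 4.21721411e-03]
```

```bash
python3 -m creep '[[[-0.001,-0.0005,0.033],0],[[0,0,0],0],[[0,0,0],0]]'
python3 -m creep '[[[0,0,0],0],[[0,0,0],0],[[0,0,0],0],[[0,0,0],0]]' 0.04
python3 -m creep '[[[0,0,-0.01],0],[[0,0,-0.03],0],[[0,0,0],0]]'
python3 - <<'E'
from h import *
c,im,s=look("wrist","pics/w5.png");p=s["ee_pos"];print(p,s["ee_rot"])
h=cv2.cvtColor(im,cv2.COLOR_RGB2HSV)
print(blobs((h[:,:,0]>15)&(h[:,:,0]<35)&(h[:,:,1]>60)&(h[:,:,2]>60)))
for d in (.008,.004,0,-.008,-.016): print(d,ext(c,p-[0,0,d],.025))
E
```

```text
t: 12.88
ee_pos: [0.4467, -0.1637, 0.0504]
ee_rot: [3.14, 0.0, 0.004]
ft_force: [0.4, 0.1, 0.2]
width: 0.075
grasp_force: 0.0
t: 13.38
ee_pos: [0.4464, -0.1635, 0.0504]
ee_rot: [3.14, -0.0, 0.004]
ft_force: [-1.8, 1.7, 12.1]
width: 0.0481
grasp_force: 59.8
t: 13.75
ee_pos: [0.4469, -0.1639, 0.0909]
ee_rot: [3.139, -0.0, 0.007]
ft_force: [1.4, 0.6, -0.3]
width: 0.0483
grasp_force: 61.8
[ 0.44691979 -0.16391233  0.09086739] [ 3.13915310e+00 -2.45747829e-04  6.56566103e-03]
[([220, 222, 124, 124, 11278], [281.8, 286.5])]
0.008 [215.7 233.7 345.1 350.5]
0.004 [213.8 237.3 346.9 357. ]
0 [211.8 241.2 348.9 363.9]
-0.008 [207.5 249.7 353.2 378.8]
-0.016 [202.6 259.4 358.  395.5]
```

```bash
python3 -m creep '[[[0,0,-0.055],0],[[0,0,-0.06],0],[[0,-0.02,-0.05],0],[[0.03,-0.04,-0.01],0],[[0.03,-0.04,0],0]]'
python3 -m creep '[[[0.04,-0.04,0],0],[[0.04,-0.04,0],0],[[0.03,-0.034,0],0],[[0,0,0],0],[[0,0,0],0]]'
python3 -c "
from plant import *;print(state()['ee_pos'],state()['ee_rot'])"
```

```text
t: 14.42
ee_pos: [0.5065, -0.0625, 0.2645]
ee_rot: [3.141, -0.002, 0.003]
ft_force: [0.3, -1.1, -0.4]
width: 0.0478
grasp_force: 62.2
t: 15.05
ee_pos: [0.6151, 0.0505, 0.2625]
ee_rot: [3.141, 0.0, -0.004]
ft_force: [0.0, 0.1, -0.7]
width: 0.0478
grasp_force: 62.2
[0.61509394 0.05051815 0.26245114] [ 3.14115571e+00  1.55836707e-04 -3.87197347e-03]
```

```bash
python3 -m creep '[[[0.005,0,0.02],0],[[0,0,0.025],0],[[0,0,0],0],[[0,0,0],0]]'
python3 -m creep '[[[0,0,0.01],0],[[0,0,0.006],0],[[0,0,0],0]]'
python3 -m creep '[[[0,0,0.004],0],[[0,0,0],0]]'
```

```text
t: 15.55
ee_pos: [0.6208, 0.05, 0.2198]
ee_rot: [3.141, -0.002, 0.002]
ft_force: [0.3, 0.7, -0.8]
width: 0.0477
grasp_force: 62.2
t: 15.92
ee_pos: [0.6203, 0.0508, 0.202]
ee_rot: [3.142, -0.0, -0.002]
ft_force: [-0.4, 0.1, -0.6]
width: 0.0476
grasp_force: 62.2
t: 16.18
ee_pos: [0.6206, 0.0508, 0.1984]
ee_rot: [3.142, -0.0, -0.001]
ft_force: [0.8, -0.5, 0.6]
width: 0.0478
grasp_force: 62.2
```

```bash
python3 -m creep '[[[0,0,0.004],0],[[0,0,0],0]]'
python3 -m creep '[[[0,0,0.003],0],[[0,0,0],0]]'
python3 -m creep '[[[0,0,0.003],0],[[0,0,0],0]]'
```

```text
t: 16.42
ee_pos: [0.6205, 0.0508, 0.1943]
ee_rot: [3.142, -0.0, -0.001]
ft_force: [0.2, -0.7, 0.5]
width: 0.0479
grasp_force: 62.2
t: 16.68
ee_pos: [0.6205, 0.0508, 0.1914]
ee_rot: [3.142, -0.0, -0.001]
ft_force: [-0.5, 0.2, -0.0]
width: 0.0472
grasp_force: 62.2
t: 16.92
ee_pos: [0.6205, 0.0508, 0.1884]
ee_rot: [3.142, -0.0, -0.001]
ft_force: [-0.1, -0.6, -0.1]
width: 0.0478
grasp_force: 62.2
```

```bash
python3 -m creep '[[[0,0,0.003],0],[[0,0,0],0]]'
python3 -m creep '[[[0,0,0.003],0],[[0,0,0],0]]'
```

```text
t: 17.18
ee_pos: [0.6205, 0.0508, 0.1854]
ee_rot: [3.142, -0.0, -0.001]
ft_force: [-0.2, -0.6, -1.6]
width: 0.0479
grasp_force: 62.2
t: 17.42
ee_pos: [0.6209, 0.0508, 0.1846]
ee_rot: [3.141, -0.0, 0.003]
ft_force: [-3.3, -0.8, 9.8]
width: 0.0478
grasp_force: 63.1
```

```bash
python3 -m creep '[[[0,0,0.002],0],[[0,0,0],0]]'
python3 -m creep '[[[0,0,-0.002],0],[[0,0,0],0],[[0,0,0],0]]' 0.075
python3 -m creep '[[[0,0,-0.03],0],[[-0.04,0,-0.04],0],[[0,0,0],0],[[0,0,0],0]]'
python3 - <<'E'
from h import *
c,im,s=look("wrist","pics/w6.png");p=s["ee_pos"];print(p)
f=lambda im:(lambda h:(h[:,:,0]>15)&(h[:,:,0]<35)&(h[:,:,1]>60)&(h[:,:,2]>60))(cv2.cvtColor(im,cv2.COLOR_RGB2HSV))
print(blobs(f(im)))
for z in (.176,.184): print(z,ext(c,(.6205,.0505,z),.025))
S,i2,_=look("scene","pics/s6.png");m=f(i2);m[:150]=0;m[210:]=0;m[:,:225]=0;m[:,275:]=0
print(blobs(m,30))
for z in (.16,.176,.184): print(z,ext(S,(.6205,.0505,z),.025))
E
```

```text
t: 17.68
ee_pos: [0.6209, 0.0508, 0.1844]
ee_rot: [3.141, 0.0, 0.005]
ft_force: [-7.8, 0.6, 19.9]
width: 0.0478
grasp_force: 64.1
t: 18.05
ee_pos: [0.6206, 0.0508, 0.1822]
ee_rot: [3.142, -0.0, -0.001]
ft_force: [0.2, -0.6, 0.0]
width: 0.0752
grasp_force: 0.0
t: 18.55
ee_pos: [0.5807, 0.0508, 0.2523]
ee_rot: [3.142, -0.0, -0.0]
ft_force: [0.4, -0.0, -0.3]
width: 0.0749
grasp_force: 0.0
[0.58070765 0.05076225 0.2522933 ]
[([236, 117, 92, 92, 552], [282.2, 171.6]), ([253, 135, 58, 58, 1731], [281.6, 167.2])]
0.176 [234.8 117.9 327.6 210.6]
0.184 [232.8 118.2 329.5 214.6]
[([241, 184, 17, 13, 149], [249.2, 190.3])]
0.16 [242.  188.3 258.1 195.7]
0.176 [241.8 183.8 257.9 191. ]
0.184 [241.7 181.5 257.9 188.7]
```

```bash
python3 -m creep '[[[-0.045,-0.036,0],0],[[-0.045,-0.037,0],0],[[-0.045,-0.037,0.01],0],[[0,0,0.03],0],[[0,0,0],0]]' 0.065
python3 -m creep '[[[0,0,0],0],[[0,0,0],0]]'
python3 - <<'E'
from h import *
c,im,s=look("wrist","pics/w7.png");p=s["ee_pos"];print(p,s["ee_rot"])
print("pred",ext(c,(.4515,.162,.05),.0195))
e=ext(c,(.4515,.162,.05),.0195).astype(int)
h=cv2.cvtColor(im,cv2.COLOR_RGB2HSV);m=(h[:,:,1]<110);m2=np.zeros_like(m);m2[e[1]-30:e[3]+30,e[0]-30:e[2]+30]=1
print(blobs(m&m2,100))
b=im[e[1]-40:e[3]+40,e[0]-40:e[2]+40][:,:,::-1];cv2.imwrite("pics/c7.png",cv2.resize(b,None,fx=4,fy=4));print(e)
E
```

```text
t: 19.27
ee_pos: [0.4444, 0.1609, 0.2105]
ee_rot: [3.14, 0.001, -0.009]
ft_force: [-0.2, -0.3, 0.0]
width: 0.0649
grasp_force: 0.0
t: 19.52
ee_pos: [0.4467, 0.1605, 0.2133]
ee_rot: [-3.141, 0.002, -0.002]
ft_force: [-0.7, -1.2, 0.2]
width: 0.0652
grasp_force: 0.0
[0.44670665 0.16050208 0.2133016 ] [-3.14147151e+00  1.86983172e-03 -1.88103404e-03]
pred [254.8 169.4 303.7 217.1]
[([224, 139, 109, 108, 4172], [275.7, 200.5])]
[254 169 303 217]
```

Run:
```python
from h import *
im=cv2.imread("pics/w7.png")
h=cv2.cvtColor(im,cv2.COLOR_BGR2HSV);m2=np.zeros(im.shape[:2],bool);m2[139:247,224:333]=1
for v,s in((130,60),(100,60),(170,60)):
    m=cv2.morphologyEx(((h[:,:,2]>v)&(h[:,:,1]<s)&m2).astype(np.uint8),cv2.MORPH_OPEN,np.ones((5,5)));print(blobs(m,100))
```

```text
[([261, 169, 40, 49, 1363], [279.5, 194.0])]
[([224, 169, 79, 50, 2045], [275.6, 193.0]), ([303, 183, 30, 5, 150], [317.5, 185.0])]
[([263, 172, 36, 33, 809], [279.8, 187.7])]
```

```bash
python3 -m creep '[[[0.005,-0.0015,0.05],0],[[0,0,0.06],0],[[0,0,0.03],0],[[0,0,0],0],[[0,0,0],0]]'
python3 -c "
from plant import *;print(state()['ee_pos'],state()['ee_rot'])"
```

```text
t: 20.2
ee_pos: [0.4519, 0.1624, 0.074]
ee_rot: [-3.141, 0.001, -0.004]
ft_force: [-0.5, -0.3, 0.9]
width: 0.0649
grasp_force: 0.0
[0.45191861 0.16236919 0.07403469] [-3.14122556e+00  8.25851184e-04 -3.73039979e-03]
```

```bash
python3 -m creep '[[[0,0,0.027],0],[[0,0,0],0],[[0,0,0],0]]'
python3 -m creep '[[[0,0,0],0],[[0,0,0],0],[[0,0,0],0],[[0,0,0],0]]' 0.03
python3 -m creep '[[[0,0,-0.02],0],[[0,0,-0.06],0],[[0,0,-0.06],0],[[0,0,-0.06],0],[[0,0,-0.06],0]]'
python3 -m creep '[[[0.045,0.03,0],0],[[0.045,0.03,0],0],[[0.045,0.03,0],0],[[0.034,0.022,0],0],[[0,0,0],0]]'
python3 - <<'E'
from h import *
c,im,s=look("wrist","pics/w8.png");p=s["ee_pos"];print(p,s["ee_rot"])
for d in (.004,0,-.004): print(d,ext(c,p-[0,0,d],.0195))
cv2.imwrite("pics/c8.png",np.hstack([cv2.resize(im[150:390,180:380][:,:,::-1],(400,480)),cv2.resize(look("scene","pics/s8.png")[1][140:220,210:290][:,:,::-1],(400,480))]))
E
```

```text
t: 20.58
ee_pos: [0.4516, 0.1625, 0.0472]
ee_rot: [-3.141, 0.0, -0.004]
ft_force: [-0.3, -0.7, 0.6]
width: 0.0651
grasp_force: 0.0
t: 21.08
ee_pos: [0.4514, 0.1624, 0.047]
ee_rot: [-3.141, 0.0, -0.003]
ft_force: [-1.5, -1.4, 8.5]
width: 0.0369
grasp_force: 59.3
t: 21.7
ee_pos: [0.4501, 0.1622, 0.3082]
ee_rot: [-3.142, 0.0, -0.001]
ft_force: [-0.0, -0.5, -1.0]
width: 0.0366
grasp_force: 60.3
t: 22.32
ee_pos: [0.621, 0.0483, 0.3045]
ee_rot: [3.141, -0.005, -0.002]
ft_force: [0.0, 0.4, -0.7]
width: 0.0369
grasp_force: 60.3
[0.62097132 0.04829766 0.3045225 ] [ 3.14117787e+00 -4.64366715e-03 -1.84310266e-03]
0.004 [228.5 251.8 332.3 344.8]
0 [227.  256.1 333.8 351.4]
-0.004 [225.3 260.7 335.4 358.4]
```

View pics/c8.png

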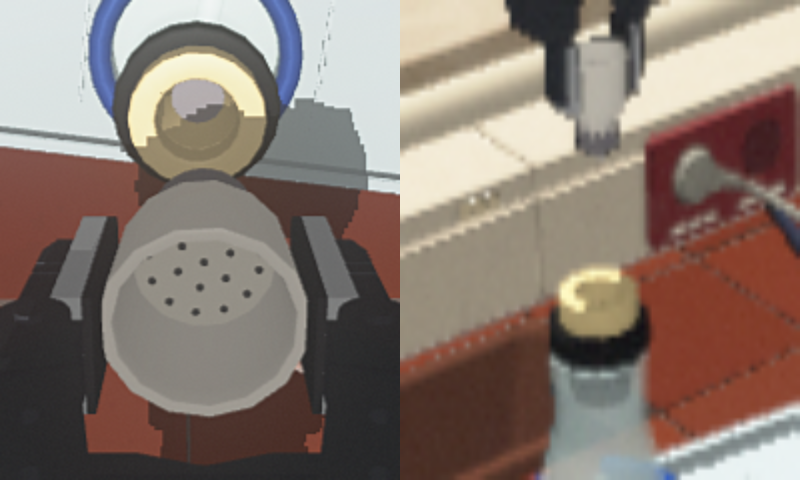

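```bash
python3 -m creep '[[[0,-0.002,0.03],0],[[0,0,0.035],0],[[0,0,0],0],[[0,0,0],0]]'
python3 -c "
from plant import *;print(state()['ee_pos'],state()['ee_rot'])"
```

```text
t: 22.92
ee_pos: [0.6199, 0.0528, 0.2427]
ee_rot: [3.141, 0.001, 0.004]
ft_force: [-0.0, -1.3, -0.1]
width: 0.0368
grasp_force: 60.3
[0.61985754 0.05284342 0.24269145] [3.14148199e+00 9.42926477e-04 3.77291652e-03]
```

```bash
python3 -m creep '[[[0.001,0.0015,0.014],0],[[0,0,0],0],[[0,0,0],0]]'
python3 -m creep '[[[0,0,0.006],0],[[0,0,0],0]]'
```

```text
t: 23.3
ee_pos: [0.6208, 0.0507, 0.2269]
ee_rot: [3.141, -0.001, 0.0]
ft_force: [-0.2, -0.4, -0.7]
width: 0.0364
grasp_force: 60.3
t: 23.55
ee_pos: [0.6205, 0.0508, 0.2202]
ee_rot: [3.142, -0.0, -0.001]
ft_force: [0.2, -0.6, -0.2]
width: 0.0364
grasp_force: 60.3
```

Below flange level with no force: the foot is in the bore.

```bash
python3 -m creep '[[[0,0,0.006],0],[[0,0,0.004],0],[[0,0,0],0]]'
python3 -m creep '[[[0,0,0.003],0],[[0,0,0],0]]'
python3 -m creep '[[[0,0,0.003],0],[[0,0,0],0]]'
```

```text
t: 23.92
ee_pos: [0.6205, 0.0508, 0.2102]
ee_rot: [3.142, -0.0, -0.001]
ft_force: [-0.1, 0.2, -1.5]
width: 0.0366
grasp_force: 60.3
t: 24.18
ee_pos: [0.6206, 0.0508, 0.2075]
ee_rot: [3.142, -0.0, -0.001]
ft_force: [0.4, -0.4, -1.4]
width: 0.0367
grasp_force: 60.3
t: 24.42
ee_pos: [0.6209, 0.0508, 0.2051]
ee_rot: [3.141, -0.0, 0.002]
ft_force: [-0.1, -0.5, 1.6]
width: 0.0367
grasp_force: 60.4
```

```bash
python3 -m creep '[[[0,0,0.002],0],[[0,0,0],0]]'
python3 -m creep '[[[0,0,-0.002],0],[[0,0,0],0],[[0,0,0],0]]' 0.065
python3 -m creep '[[[0,0,-0.03],0],[[0,0,-0.05],0],[[-0.05,0.02,0],0],[[-0.06,0.02,0],0],[[-0.055,0.02,0.02],0]]'
python3 -m creep '[[[-0.015,0.014,0.05],0],[[0,0,0.02],0],[[0,0,0],0],[[0,0,0],0]]'
python3 - <<'E'
from h import *
c,im,s=look("wrist","pics/w9.png");p=s["ee_pos"];print(p,s["ee_rot"])
e=ext(c,(.4495,-.0223,.047),.0205);print(e);e=e.astype(int)
cv2.imwrite("pics/c9.png",np.hstack([cv2.resize(im[e[1]-25:e[3]+25,e[0]-25:e[2]+25][:,:,::-1],(400,400)),cv2.resize(look("scene","pics/s9.png")[1][140:220,210:290][:,:,::-1],(400,400))]));print(e)
E
```

```text
t: 24.68
ee_pos: [0.621, 0.0508, 0.2049]
ee_rot: [3.141, -0.0, 0.004]
ft_force: [-4.2, 0.0, 12.0]
width: 0.0367
grasp_force: 61.5
t: 25.05
ee_pos: [0.6206, 0.0508, 0.2042]
ee_rot: [3.142, -0.0, -0.001]
ft_force: [-0.2, 0.2, 0.3]
width: 0.065
grasp_force: 0.0
t: 25.68
ee_pos: [0.4552, -0.0095, 0.2653]
ee_rot: [3.141, 0.0, 0.005]
ft_force: [0.4, -1.0, 0.2]
width: 0.065
grasp_force: 0.0
t: 26.18
ee_pos: [0.4422, -0.023, 0.1955]
ee_rot: [3.141, 0.0, 0.002]
ft_force: [0.3, -0.1, -0.9]
width: 0.0651
grasp_force: 0.0
[ 0.44219179 -0.02300491  0.19549952] [3.14119708e+00 8.19972722e-05 2.23664181e-03]
[253.  167.8 307.1 220.7]
[253 167 307 220]
```

View pics/c9.png

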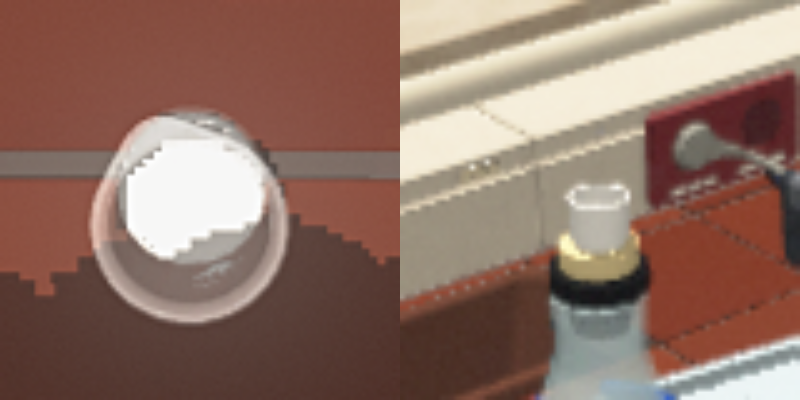

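Crucible is home and upright on the stack; the beaker's lip is centred at about (277,198) in the full wrist image.

```bash
python3 -m creep '[[[0.005,-0.002,0.05],0],[[0,0,0.05],0],[[0,0,0.03],0],[[0,0,0],0],[[0,0,0],0]]'
python3 -m creep '[[[0,0,0.024],0],[[0,0,0],0],[[0,0,0],0]]'
python3 -m creep '[[[0,0,0],0],[[0,0,0],0],[[0,0,0],0],[[0,0,0],0]]' 0.03
```

```text
t: 26.9
ee_pos: [0.4475, -0.0211, 0.066]
ee_rot: [3.141, 0.0, 0.004]
ft_force: [-0.0, 0.4, 0.2]
width: 0.0647
grasp_force: 0.0
t: 27.28
ee_pos: [0.4472, -0.0211, 0.042]
ee_rot: [3.141, -0.0, 0.003]
ft_force: [-0.2, -1.0, -0.7]
width: 0.0646
grasp_force: 0.0
t: 27.78
ee_pos: [0.4472, -0.0211, 0.0418]
ee_rot: [3.141, -0.0, 0.004]
ft_force: [-1.0, 1.2, 7.7]
width: 0.0349
grasp_force: 58.8
```

```bash
python3 -m creep '[[[0,0,-0.04],0],[[0,0,-0.05],0],[[0,-0.045,0],0],[[0,-0.05,0],0],[[0,-0.05,0],0]]'
python3 -m creep '[[[0.02,-0.041,0],0],[[0.05,0,0],0],[[0.05,0,0],0],[[0.05,0,0],0],[[0.02,0,0],0]]'
python3 -m creep '[[[0,0,0.03],0],[[0,0,0.03],0],[[0,0,0.015],0],[[0,0,0],0],[[0,0,0],0]]'
python3 - <<'E'
from h import *
c,im,s=look("wrist","pics/w10.png");print(s["ee_pos"],s["ee_rot"])
E
```

```text
t: 28.4
ee_pos: [0.4464, 0.1253, 0.1313]
ee_rot: [3.142, -0.002, 0.002]
ft_force: [1.0, 0.2, -1.0]
width: 0.035
grasp_force: 59.7
t: 29.02
ee_pos: [0.6385, 0.1647, 0.1305]
ee_rot: [3.142, -0.001, 0.002]
ft_force: [0.2, -0.0, -0.8]
width: 0.0348
grasp_force: 59.8
t: 29.65
ee_pos: [0.6372, 0.1651, 0.0571]
ee_rot: [-3.141, 0.0, -0.003]
ft_force: [0.3, 0.2, -0.5]
width: 0.0351
grasp_force: 59.8
[0.63720026 0.16514603 0.05706503] [-3.14138167e+00  2.52564543e-04 -3.45219236e-03]
```

```bash
python3 -m creep '[[[0,0,0.006],0],[[0,0,0.003],0],[[0,0,0],0]]'
python3 -m creep '[[[0,0,0.002],0],[[0,0,0],0]]'
python3 -m creep '[[[0,0,0.001],0],[[0,0,0],0]]'
```

```text
t: 30.08
ee_pos: [0.6362, 0.165, 0.0464]
ee_rot: [3.141, -0.0, -0.001]
ft_force: [-0.4, -1.1, 0.2]
width: 0.0349
grasp_force: 59.8
t: 30.32
ee_pos: [0.637, 0.1651, 0.0459]
ee_rot: [-3.142, 0.0, -0.003]
ft_force: [-0.5, -0.8, 5.2]
width: 0.0349
grasp_force: 59.9
t: 30.58
ee_pos: [0.6374, 0.1651, 0.0459]
ee_rot: [-3.141, 0.0, -0.005]
ft_force: [-2.8, -0.3, 10.6]
width: 0.035
grasp_force: 60.1
```

```bash
python3 -m creep '[[[0,0,-0.001],0],[[0,0,0],0],[[0,0,0],0]]' 0.065
python3 -m creep '[[[0,0,-0.03],0],[[0,0,-0.06],0],[[0,0,-0.06],0],[[0,0,-0.06],0],[[0,0,-0.06],0]]'
python3 -m creep '[[[-0.02,0.05,-0.02],0],[[-0.02,0.05,0],0],[[-0.02,0.05,0],0],[[-0.02,0.05,0],0],[[-0.02,0.05,0],0]]'
python3 -m creep '[[[-0.02,0.05,0],0],[[0,0.05,0],0],[[0,0.05,0],0],[[0,0.04,0],0],[[0,0.04,0],0]]'
python3 -m creep '[[[0,0,0],-0.18],[[0,0,0],-0.18],[[0,0,0],-0.18],[[0,0,0],-0.18],[[0,0,0],-0.18]]'
python3 -m creep '[[[0,0,0],-0.18],[[0,0,0],-0.18],[[0,0,0],-0.18],[[0,0,0],-0.18],[[0,0,0],-0.18]]'
python3 -m creep '[[[0,0,0],-0.095],[[0,0,0],0],[[0,0,0],0]]'
python3 - <<'E'
from h import *
c,im,s=look("wrist","pics/w11.png");print(s["ee_pos"],s["ee_rot"],s["qpos"].round(2))
M=Ro.from_rotvec(s["ee_rot"]).as_matrix();print(M.round(3))
print("pred collar",proj(c,(.5237,-.3237,.168)),proj(c,(.5237,-.3237,0)))
S,i2,_=look("scene","pics/s11.png");print(proj(S,(.5237,-.3237,.168)),proj(S,(.5237,-.3237,0)))
o=np.hstack([cv2.resize(im[:,:,::-1],(520,390)),cv2.resize(i2[135:255,315:395][:,:,::-1],(260,390),interpolation=cv2.INTER_CUBIC)])
cv2.imwrite("pics/c11.png",o)
E
```

```text
t: 30.95
ee_pos: [0.6363, 0.165, 0.0444]
ee_rot: [3.141, -0.0, -0.001]
ft_force: [-0.1, -0.1, 0.0]
width: 0.0649
grasp_force: 0.0
t: 31.58
ee_pos: [0.6361, 0.1649, 0.3165]
ee_rot: [3.141, -0.0, -0.0]
ft_force: [1.0, 0.7, -0.5]
width: 0.065
grasp_force: 0.0
t: 32.2
ee_pos: [0.5354, -0.0864, 0.3346]
ee_rot: [3.141, -0.0, -0.0]
ft_force: [-0.0, -1.2, 0.6]
width: 0.0651
grasp_force: 0.0
t: 32.83
ee_pos: [0.5161, -0.3165, 0.3345]
ee_rot: [-3.141, 0.001, 0.0]
ft_force: [0.4, -0.1, 0.1]
width: 0.0649
grasp_force: 0.0
t: 33.45
ee_pos: [0.5163, -0.3149, 0.3344]
ee_rot: [-2.825, -1.374, 0.0]
ft_force: [-0.4, 0.0, 0.5]
width: 0.0648
grasp_force: 0.0
t: 34.08
ee_pos: [0.5163, -0.3149, 0.3344]
ee_rot: [-1.945, -2.466, 0.0]
ft_force: [0.1, -0.7, -0.2]
width: 0.0651
grasp_force: 0.0
t: 34.45
ee_pos: [0.5163, -0.315, 0.3346]
ee_rot: [-1.836, -2.549, 0.0]
ft_force: [0.3, 0.2, 1.1]
width: 0.0651
grasp_force: 0.0
[ 0.51629401 -0.31495511  0.33460186] [-1.83637884e+00 -2.54876343e+00  1.07384789e-04] [-0.67  0.45  1.14 -0.    1.55 -1.  ]
[[-0.317  0.949 -0.   ]
 [ 0.949  0.317  0.   ]
 [ 0.    -0.    -1.   ]]
pred collar [288.35758464 211.57069469] [286.094468   175.77389473]
[356.43429999 167.45345999] [353.07615515 210.90576589]
```

View pics/c11.png

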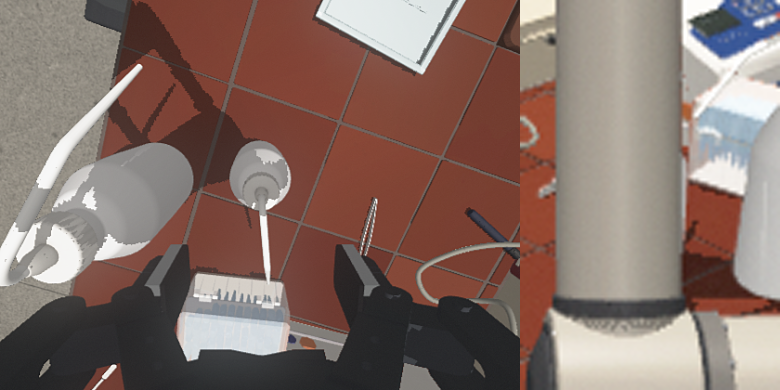

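The wrist view (left crop ×0.93) shows the small bottle's screw collar at about (262,187), its spout running down to (268,280), and the big bottle at left with its cap near (50,250). The scene camera is blocked by the arm.

Run:
```python
from h import *
import plant
s=plant.state();W=cam(plant.get_image("wrist"),s);g=plant.get_image("top");T=cam(g)
f=lambda u,v:(u/2.96+150-.33,v/2.96+165-.33);k=1.077
print("collar",tri(W,(262*k,187*k),T,f(684,162)),atz(W,(262*k,187*k),.168),"base",atz(W,(260.5*k,173*k),.075))
print("big cap",tri(W,(48*k,252*k),T,f(765,283)),"big tip",tri(W,(139*k,67*k),T,f(632,255)))
im=cv2.imread("pics/w11.png")[130:240,230:330];cv2.imwrite("pics/c12.png",cv2.resize(im,None,fx=5,fy=5,interpolation=cv2.INTER_CUBIC))
```

```text
collar [ 0.51385353 -0.3097225   0.22156777] [ 0.51623227 -0.3171734   0.168     ] base [ 0.51677958 -0.32408227  0.075     ]
big cap [ 0.3855194  -0.39128321  0.24062102] big tip [ 0.41295727 -0.25476389  0.22682506]
```

View pics/c12.png

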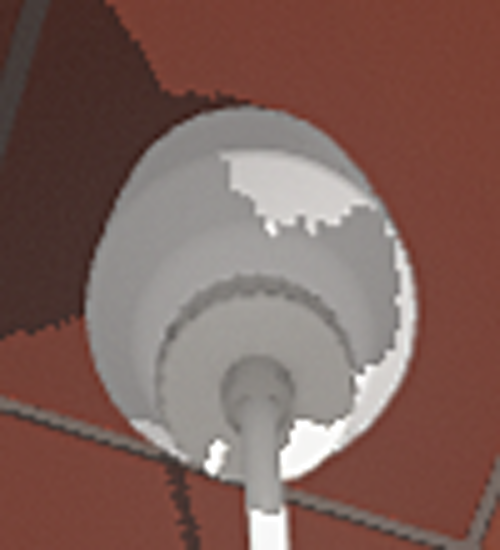

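The crop shows the screw collar as a circle centred at (256,375), which is (281,205) in the full image. The axis is then about (0.5165,-0.321), with the big bottle's spout tip 77 mm aside along the closing line.

```bash
python3 -m creep '[[[-0.006,-0.002,0],0],[[0,0,0.05],0],[[0,0,0.05],0],[[0,0,0.02],0],[[0,0,0],0]]'
python3 - <<'E'
from h import *
c,im,s=look("wrist","pics/w13.png");p=s["ee_pos"];print(p,s["ee_rot"])
for z in(.168,.15):
  print(z,ext(c,(.5165,-.321,z),.017))
h=cv2.cvtColor(im,cv2.COLOR_RGB2HSV);m=(h[:,:,1]<60)&(h[:,:,2]>90)
m[370:]=0;print(blobs(m,500))
print([ (r,np.flatnonzero(np.diff(im[r,200:370].astype(int).sum(1)).__abs__()>25)+200) for r in (240,260,280,300)])
E
```

```text
t: 35.28
ee_pos: [0.5157, -0.3212, 0.213]
ee_rot: [-1.833, -2.547, -0.0]
ft_force: [0.1, -0.3, -0.0]
width: 0.0646
grasp_force: 0.0
[ 0.51568643 -0.32119178  0.21301715] [-1.83250419e+00 -2.54726652e+00 -1.13662459e-04]
0.168 [250.9 225.2 320.8 290.2]
0.15 [253.7 214.7 317.4 274.5]
[([0, 0, 186, 369, 36498], [65.1, 197.2]), ([187, 0, 373, 370, 17765], [304.2, 234.8]), ([418, 0, 142, 62, 4732], [503.3, 20.8]), ([155, 251, 42, 68, 814], [175.5, 287.4]), ([368, 263, 41, 56, 748], [388.9, 289.7])]
[(240, array([202, 203, 204, 212, 213, 214, 218, 219, 227, 228, 236, 237, 255,
       256, 259, 261, 310, 314, 315, 328, 329, 330, 352, 353, 356, 358])), (260, array([249, 250, 251, 273, 292, 296, 297, 298, 317, 318, 319, 320, 344,
       348, 349, 350])), (280, array([203, 259, 260, 261, 280, 293, 309, 310, 311, 335, 336, 339, 340,
       343, 344, 354, 359, 360])), (300, array([204, 280, 281, 282, 295, 296, 327, 328, 331, 333, 358, 359]))]
```

Collar edges at row 260 are 250 and 319, as predicted to about 1 mm. Descend and grip.

```bash
python3 -m creep '[[[0,0,0.027],0],[[0,0,0.01],0],[[0,0,0],0],[[0,0,0],0]]'
python3 -m creep '[[[0,0,0],0],[[0,0,0],0],[[0,0,0],0],[[0,0,0],0],[[0,0,0],0]]' 0.02
python3 -m creep '[[[0,0,-0.01],0],[[0,0,-0.02],0],[[0,0,0],0],[[0,0,0],0]]'
```

```text
t: 35.83
ee_pos: [0.5169, -0.3217, 0.179]
ee_rot: [1.833, 2.549, -0.0]
ft_force: [-0.1, -0.5, 0.5]
width: 0.065
grasp_force: 0.0
t: 36.45
ee_pos: [0.5167, -0.3215, 0.1788]
ee_rot: [1.833, 2.549, -0.0]
ft_force: [0.0, 0.1, 5.9]
width: 0.0313
grasp_force: 59.4
t: 36.95
ee_pos: [0.516, -0.321, 0.207]
ee_rot: [-1.833, -2.55, -0.0]
ft_force: [0.6, 1.1, -1.4]
width: 0.0318
grasp_force: 59.8
```

```bash
python3 -m creep '[[[0,0,-0.02],0],[[0,0,-0.02],0],[[0.026,0.021,0],0],[[0.026,0.021,0],0],[[0.026,0.021,0],0]]'
python3 -m creep '[[[0.026,0.021,0],0],[[0.026,0.021,0],0],[[0.026,0.021,0],0],[[0.026,0.021,0],0],[[0.026,0.02,0],0]]'
python3 -m creep '[[[0,0,0.02],0],[[0,0,0.015],0],[[0,0,0],0],[[0,0,0],0]]'
python3 - <<'E'
from h import *
c,im,s=look("top","pics/t14.png");print(s["ee_pos"],s["ee_rot"])
print(proj(c,(.609,-.071,.0)))
E
```

```text
t: 37.58
ee_pos: [0.5511, -0.2262, 0.2466]
ee_rot: [-1.833, -2.549, 0.0]
ft_force: [1.2, 0.3, -1.0]
width: 0.0316
grasp_force: 59.8
t: 38.2
ee_pos: [0.6083, -0.0698, 0.2465]
ee_rot: [-1.833, -2.549, 0.001]
ft_force: [0.2, 0.4, -1.6]
width: 0.0316
grasp_force: 59.8
t: 38.7
ee_pos: [0.6086, -0.0715, 0.213]
ee_rot: [1.835, 2.55, 0.0]
ft_force: [-0.3, -1.0, -1.1]
width: 0.0317
grasp_force: 59.8
[ 0.6085511  -0.07148337  0.21301802] [1.83481034e+00 2.54958857e+00 1.42968831e-04]
[302.47887811 201.83029503]
```

Floor contact is expected at TCP 0.183.

```bash
python3 -m creep '[[[0,0,0.015],0],[[0,0,0.01],0],[[0,0,0],0]]'
python3 -m creep '[[[0,0,0.003],0],[[0,0,0],0]]'
python3 -m creep '[[[0,0,0.002],0],[[0,0,0],0]]'
python3 -m creep '[[[0,0,0.001],0],[[0,0,0],0]]'
```

```text
t: 39.12
ee_pos: [0.6077, -0.0708, 0.1862]
ee_rot: [-1.833, -2.548, 0.002]
ft_force: [0.8, -0.2, -1.6]
width: 0.0313
grasp_force: 59.9
t: 39.38
ee_pos: [0.6085, -0.0709, 0.1847]
ee_rot: [1.834, 2.551, -0.0]
ft_force: [-0.6, 0.4, -0.8]
width: 0.0317
grasp_force: 59.9
t: 39.62
ee_pos: [0.6085, -0.0709, 0.1829]
ee_rot: [1.834, 2.55, 0.0]
ft_force: [0.5, 0.7, -1.6]
width: 0.032
grasp_force: 60.1
t: 39.88
ee_pos: [0.6089, -0.071, 0.1828]
ee_rot: [1.833, 2.549, 0.001]
ft_force: [-0.1, -0.2, 5.7]
width: 0.0318
grasp_force: 60.6
```

```bash
python3 -m creep '[[[0,0,-0.001],0],[[0,0,0],0],[[0,0,0],0],[[0,0,0],0]]' 0.065
python3 -m creep '[[[0,0,-0.02],0],[[0,0,-0.05],0],[[0,0,-0.06],0],[[0,0,-0.04],0],[[0,0,0],0]]'
python3 -m creep '[[[-0.032,-0.042,0],0],[[-0.032,-0.042,0],0],[[-0.032,-0.042,0],0],[[-0.032,-0.042,0],0],[[0,0,0],0]]'
python3 - <<'E'
from h import *
S,a,s=look("scene","pics/s15.png");T,b,_=look("top","pics/t15.png");print(s["ee_pos"],s["t"])
print(proj(T,(.609,-.071,.168)),proj(T,(.637,.165,.05)))
a=cv2.resize(a[150:330,160:330],(400,424),interpolation=cv2.INTER_CUBIC);b=cv2.resize(b[150:270,180:340],(400,300),interpolation=cv2.INTER_CUBIC)
o=np.zeros((424,800,3),np.uint8);o[:,:400]=a;o[:300,400:]=b;cv2.imwrite("pics/c15.png",o[:,:,::-1])
E
```

```text
t: 40.38
ee_pos: [0.6084, -0.071, 0.1825]
ee_rot: [-1.834, -2.55, 0.0]
ft_force: [-0.2, 0.2, -1.0]
width: 0.065
grasp_force: 0.0
t: 41.0
ee_pos: [0.6094, -0.0712, 0.3567]
ee_rot: [1.83, 2.545, 0.004]
ft_force: [-0.1, -0.2, -0.2]
width: 0.0651
grasp_force: 0.0
t: 41.62
ee_pos: [0.4879, -0.2483, 0.3515]
ee_rot: [-1.839, -2.544, 0.001]
ft_force: [0.2, 1.1, -0.2]
width: 0.0651
grasp_force: 0.0
[ 0.48786303 -0.24831585  0.35149906] 41.625
[304.65788933 192.25716356] [237.80032536 189.94494904]
```

View pics/c15.png

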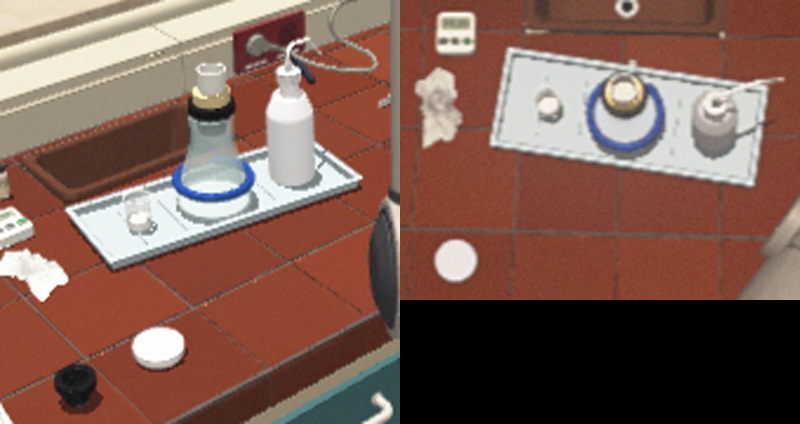

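Everything stands as asked: stack concentric at (625,92), beaker at (548,105) left, wash bottle at (715,120) right, all inside the tray; bystanders untouched.

```bash
python3 -c "
from plant import *
print(job_done())"
```

```text
the job is handed in; nothing more can be done
None
```

The job is handed in: the large collar, small collar and crucible are seated upright in the flask, the beaker stands on the tray to its left and the wash bottle to its right, and the timer, forceps and petri dish were not touched; it took about 42 s of the 109 s.

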